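# Zero the gauge readout under its push-latch flap

### The arm

A 6-joint arm with a two-finger parallel gripper is mounted at the origin on a cart in front of the work surface, level with it; the furniture and walls round the work are solid. World frame = base frame: x ahead of the robot, y to its left, z up, the work surface at z = 0. Lengths are in m, angles in rad, forces in N, time in s.
With the tool pointing down it reaches from about 0.35 to 0.95 m from the base axis. Payload 17.4 kg.
Tool frame: the origin (TCP) lies midway between the tips of the shut fingers; the grasp point (between the pads) lies 19 mm behind it; z points along the fingers, y is the direction in which the jaws open and shut (so a half turn about z gives the same grasp; the last joint's range is limited). The gripper opens to 93 mm and grips with 3 to 60 N. Pads are 15 mm wide; open, the fingers measure 128 mm over their backs; the gripper's body (75 mm by 188 mm) begins 65 mm behind the grasp point.
Start: joints at [-1.218, 0.116, 1.442, -0, 1.584, -0.038], TCP at [0.257, -0.624, 0.219] pointing down, gripper open.
Joint ranges: [-2.83, 2.83], [-0.83, 2.19], [0.07, 2.5], [-1.14, 4.28], [0.01, 3], [-2.97, 2.97]. Speed limits (rad/s): [1.89, 1.89, 2.22, 3.14, 3.14, 3.14].

### API

Orientations are given as a unit quaternion [x, y, z, w].
In Python, from cell import get_state, grab_frame, hand_in gives the robot as it stands.
- The arm moves only by the tool step_arm, never from a script. Its argument "series" is a list of rows, each an object of numbers: "x", "y", "z": the shift along the tool's x, y, z in cm; "wx", "wy", "wz": the turn, a rotation vector about the tool's x, y, z in degrees. A call has 1 to 12 rows; each row shifts and turns the commanded pose from where the row before left it, along the tool's axes as they then stand; what a row does not reach is not made up. A row lasts 1/12 s, in which the tool goes at most 41.7 mm and 7.16 degrees, less where a joint would pass 70% of its speed; a pose out of reach is approached as far as the arm can. A call is refused whole if a number of a shift passes 4.17 or a number of a turn 7.16, either way. A call with a gripper value outside its range is refused whole. "claw" is the finger opening in cm, from 0 to 9.3, set as the call begins (left out, the last holds). The fingers move at their own pace and stop on an object; the grip force is fixed at half the most. Time passes only in rows, so rows that do not move let the fingers close. It gives the time, the measured TCP pose, the force and the opening at its end, in the units of the state.
- get_state(): the state, without advancing time (a new reading comes with each control period).
- grab_frame(name): name is "side" or "top"; returns a dict with "image" (480x640x3 uint8, blue, green, red), "depth" (480x640 float32, m along the optical axis (not along the pixel's ray), 0 where there is no reading), "camera_matrix" (3x3 intrinsics, pixels), "rvec" (rotation vector, rad) and "tvec" (3), from world to camera coordinates, as OpenCV has them. Camera axes: x right, y down, z forward; pixel columns grow to the right and rows downward; lengths in m; the calibration is good to about 2 mm. A picture is of the moment at which its call begins.
- hand_in(): hands the job in, once; it reports no verdict.
The state is a dict: "t": time; "joints": joint angles; "joint_vel": joint speeds; "joint_torque": joint torques, N m; "ee_pos": TCP position; "ee_rot": TCP orientation; "contact_force": force on the tool from outside, world axes, zero at the start; "torque": the same for the moment, N m; "width": finger opening in m.
Only numpy, scipy, OpenCV 4.12 (cv2) and the standard library are available. Lean on these libraries where they do the work, as an engineer would, in place of code of your own. Each camera call takes 0.05 s, during which the arm holds its last target.

### The job

Zero the gauge readout: press down on the free front part of its closed flap and let go so that it pops up, press the round key underneath fully down and let it come back, then swing the flap down again and press it until it latches and stays shut. Do all of it with the fingertips or the outside of the fingers: pinch or lift nothing, keep the oblong key beside the round one unpressed, and leave the box and the things about it where they are.

Things in the scene. Friction and masses are not known exactly. Their poses are not given: they have to be found in the camera images.
- readout: the gauge readout: a grey box, loose on rubber feet, about 1.8 kg, 150 mm deep (its x) x 230 wide (y) x 58 high (z, up). Origin: middle of its underside; x from its front (robot side) to its rear, y to its left. Display in the left half of its level top; a flap, flush with the top, fills the right half and covers a 20 mm deep recess (x -48 to 57, y -106 to 8 mm)
- flap (a joint): flap angle, rad: 0 latched flush (reads 0 to 0.02 at rest), negative while pressed in (to its stop at -0.072), 1.85 fully open, leaning back a little. Push-push latch: press it in to its stop and let go, and a damped sprung hinge (at most 0.15 N m) swings it open in 1 to 2 s. To shut, swing it down, press it in to its stop and let go: it stays at 0. Pressed once more it is freed again
- flap_hinge (a point): point on the hinge axis, mid-width of the flap, fixed to the box at (52, -49, 56) mm. Axis along the box's y. The flap (4 mm thick, 110 mm wide) reaches 98 mm from the axis, forward (-x) when shut, with a 30 mm deep latch tongue below it 84 mm out. Open it stands up, outer face to the rear: push that face from behind, forward and down, to shut it
- flap_press (a point): where the flap is pressed: a round moulded pad, 23 mm across, on its outer face, 78 mm from the hinge axis, mid-width; moves with the flap. From flush to its stop it goes down 5.6 mm here, at about 3 N
- round_key (a joint): travel of the round key in m: 0 up, 0.004 fully down; it springs back and needs about 4 N
- round_key_top (a point): middle of the top of the round key (22 mm across, pressed straight down), in the left half of the recess at (-10, -19, 48) mm of the box, 10 mm below the box's top
- oblong_key (a joint): travel of the oblong key in m: 0 up, 0.004 down; it is to stay up
- oblong_key_top (a point): middle of the top of the oblong key (30 x 14 mm, long side along the box's x), in the right half of the recess at (-10, -79, 48) mm of the box, 60 mm from the round key
- tray: blue tray of bearing rings, 233 x 247 x 27 mm, as large as the readout box; origin at the middle of its underside; bystander
- cage_ring: loose gold bearing cage ring, 30 mm across, 9 mm high, lying on the box's top behind the display; origin at the middle of its underside; bystander
- spacer_ring: loose gold spacer ring, 26 mm across, 8 mm high, lying on the desk in front of the box; origin at the middle of its underside; bystander
- micrometer: micrometer, 46 x 140 x 14 mm, on the desk further back; bystander
- mouse: black computer mouse, 104 x 58 x 37 mm, on the desk at the back left; bystander
- caliper: digital caliper, 72 x 235 x 15 mm, lying at the left; bystander
- screwdriver: precision screwdriver, 11 x 143 x 11 mm, at the back right; bystander

How it is judged:
By the outcome, as a careful person would: the job done as asked, in the order asked, and still so for the second after the job is handed in, with the robot touching nothing.
It also fails if it takes over 58 s, if anything falls off the work surface, if the arm or the gripper's body presses on something with over 40 N, if the wrist force passes 120 N, or if a joint passes its speed limit or range.

## Working session

There is one attempt and no reset: what is moved stays moved. The work goes in short steps, Python scripts to look and compute and a tool call to move; the robot and the scene stay as the last step left them, time stands still between calls to the robot, and variables do not carry over. Pictures are saved under pics/ and viewed, and the job is handed in when it is done.

Besides the shell and the picture viewer there is one more tool, called after "Call:" as a command line: name --argument value ..., lists and objects as JSON in quotes. step_arm: Moves the arm, as the interface text tells. Its arguments: {"type":"object","properties":{"series":{"type":"array","items":{"type":"object","properties":{"x":{"type":"number"},"y":{"type":"number"},"z":{"type":"number"},"wx":{"type":"number"},"wy":{"type":"number"},"wz":{"type":"number"}}}},"claw":{"type":"number"}},"required":["series"]}

```bash
mkdir -p pics; ls
python3 - <<'E'
from cell import *
import cv2,numpy as np
print(get_state())
for n in("top","side"):
    f=grab_frame(n);cv2.imwrite(f"pics/{n}0.png",f["image"]);np.savez(f"{n}0.npz",**f);print(n,f["camera_matrix"],f["rvec"],f["tvec"])
E
```

```text
pics
{'t': 0.0, 'joints': array([-1.21782115e+00,  1.16507130e-01,  1.44226601e+00, -2.72771034e-05,
        1.58397715e+00, -3.77877927e-02]), 'joint_vel': array([-0.00087104,  0.00041412,  0.00142744,  0.00177748,  0.0011957 ,
        0.00156243]), 'joint_torque': array([-2.89638519e-03, -7.21254659e+01, -6.22618675e+01,  7.78637035e-02,
        2.36172398e-02, -8.43226826e-05]), 'ee_pos': array([ 0.25702692, -0.62393579,  0.21789045]), 'ee_rot': array([ 9.80973548e-01,  1.94140576e-01, -1.04309477e-04, -5.69505186e-04]), 'contact_force': array([-0.99514888, -0.49384585, -0.5055978 ]), 'torque': array([ 0.06265532,  0.00514343, -0.05117011]), 'width': 0.09260699847904336}
top [[490.06992928   0.         314.64918925]
 [  0.         490.06992928 240.50240416]
 [  0.           0.           1.        ]] [ 2.13304318 -2.18912278  0.13210692] [0.0666728  0.55944334 1.20405421]
side [[469.12137474   0.         314.06258487]
 [  0.         469.12137474 237.144492  ]
 [  0.           0.           1.        ]] [ 2.16843877 -0.57224834  0.28230704] [-0.46186373  0.25290389  1.28763251]
```

View pics/top0.png

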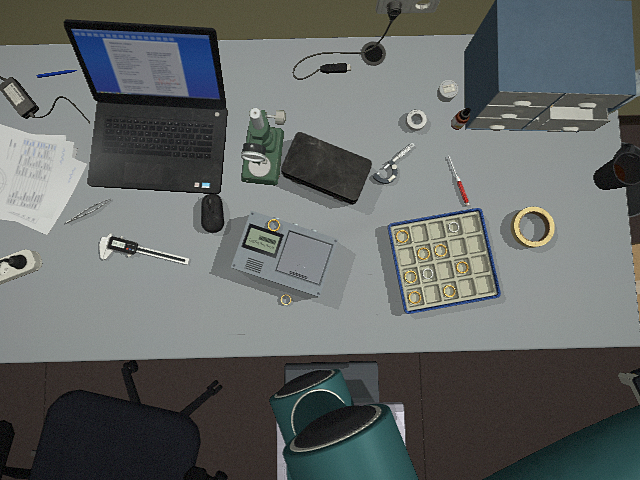

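View pics/side0.png

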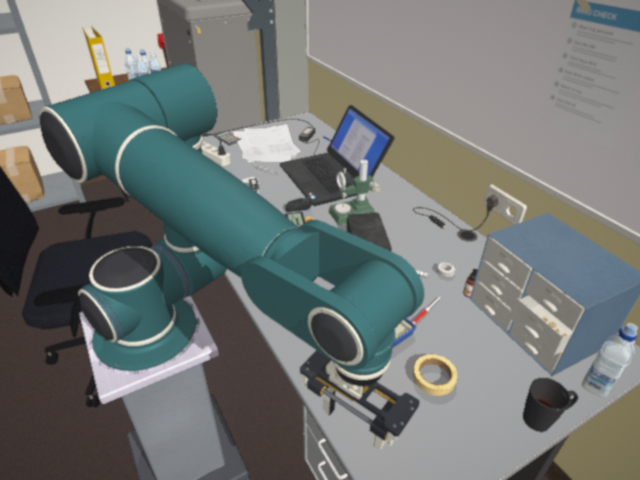

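The top view shows the box at about (284,255), yawed, with its flap at (304,260). The spacer ring is at (286,299) and the cage ring at (274,224). Next I'll fit the box pose from depth.

```bash
cat > h.py <<'E'
import cv2,numpy as np
def cloud(f):
    K=f["camera_matrix"];d=f["depth"];v,u=np.mgrid[:480,:640]
    P=np.stack([(u-K[0,2])/K[0,0]*d,(v-K[1,2])/K[1,1]*d,d],-1)
    R=cv2.Rodrigues(f["rvec"])[0]
    W=(P-np.ravel(f["tvec"]))@R
    W[d==0]=np.nan
    return W
def pix2w(f,uv,z):
    K=f["camera_matrix"];R=cv2.Rodrigues(f["rvec"])[0];t=np.ravel(f["tvec"])
    r=R.T@np.array([(uv[0]-K[0,2])/K[0,0],(uv[1]-K[1,2])/K[1,1],1]);c=-R.T@t
    return c+r*(z-c[2])/r[2]
def w2pix(f,p):
    return cv2.projectPoints(np.float64(p).reshape(-1,3),f["rvec"],f["tvec"],f["camera_matrix"],None)[0].reshape(-1,2)
E
python3 - <<'E'
from h import *
f=np.load("top0.npz");W=cloud(f)
m=np.zeros((480,640),bool);m[200:310,220:345]=1
z=W[...,2]; k=m&(z>.045)&(z<.068)
n,l,s,c=cv2.connectedComponentsWithStats(k.astype(np.uint8));i=1+np.argmax(s[1:,4]);k=l==i
p=W[k];print(s[i],np.median(p[:,2]), np.nanmedian(W[320:340,250:500,2]))
r=cv2.minAreaRect(np.float32(p[:,:2]*1000));print(r,cv2.boxPoints(r))
im=f["image"][190:320,205:360];cv2.imwrite("pics/z0.png",cv2.resize(im,None,fx=5,fy=4.6,interpolation=cv2.INTER_CUBIC))
im=cv2.resize(f["image"][190:320,205:360],None,fx=5,fy=5,interpolation=cv2.INTER_CUBIC)[:600];cv2.imwrite("pics/z0.png",im)
for nm,(a,b,cc,d) in dict(laptop=(20,195,70,230),stand=(100,190,240,285),blackbox=(130,205,280,375)).items():
    q=z[a:b,cc:d];print(nm,np.nanmax(q))
E
```

```text
[ 231  211  107   86 5469] 0.05710825932112174 -0.0011952941136836037
((529.839111328125, 128.39772033691406), (230.34359741210938, 150.59579467773438), 70.2994613647461) [[420.12372   45.35045 ]
 [561.9047    -5.416008]
 [639.5545   211.44499 ]
 [497.7735   262.21146 ]]
laptop 0.22754197142730262
stand 0.21723198892633722
blackbox 0.05753252771992558
```

View pics/z0.png

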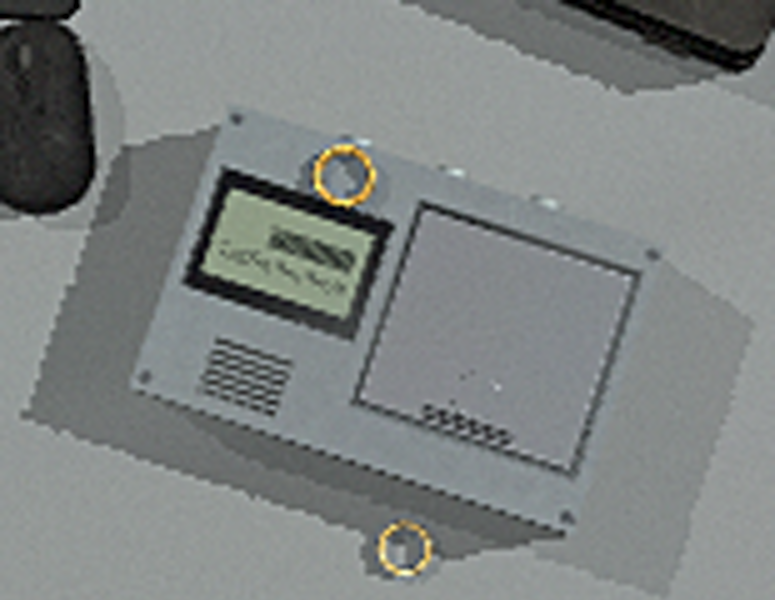

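The box is centred at (0.530, 0.128) with yaw −19.7°. Next I'll check the features against that pose and look for obstacles behind the box.

```bash
cat >> h.py <<'E'
C=np.array([.5298,.1284,0.]);YAW=np.deg2rad(-19.7)
RB=np.array([[np.cos(YAW),-np.sin(YAW),0],[np.sin(YAW),np.cos(YAW),0],[0,0,1]])
def b2w(p): return C+RB@(np.asarray(p,float)/1000)
def w2b(p): return ((np.asarray(p)-C)@RB)*1000
def st():
    from cell import get_state
    from scipy.spatial.transform import Rotation as Ro
    s=get_state();R=Ro.from_quat(s["ee_rot"])
    RBt=RB@np.diag([-1,1,-1.])
    rv=(R.inv()*Ro.from_matrix(RBt)).as_rotvec(degrees=True)
    print("t%.2f box mm"%s["t"],w2b(s["ee_pos"]).round(1),"F",s["contact_force"].round(1),"w",round(s["width"],4),"rot-to-go(tool)",rv.round(2))
    return s,R
E
python3 - <<'E'
from h import *
f=np.load("top0.npz");W=cloud(f)
im=f["image"].copy()
pts={"pad":(-26,-49,58),"rk":(-10,-19,58),"ob":(-10,-79,58),"fl1":(-46,-104,58),"fl2":(-46,6,58),"fl3":(57,6,58),"fl4":(57,-104,58),"c":(75,115,58),"d":(-75,-115,58)}
big=cv2.resize(im[190:320,205:360],None,fx=5,fy=5,interpolation=cv2.INTER_CUBIC)
for n,p in pts.items():
    q=w2pix(f,b2w(p))[0];a=(int((q[0]-204.5)*5),int((q[1]-189.5)*5));cv2.circle(big,a,3,(0,0,255),-1)
cv2.imwrite("pics/z1.png",big[:600])
B=w2b(W)
for n,uv in dict(cage=(273.5,225),spacer=(285.5,299.5)).items():
    print(n,w2b(pix2w(f,uv,.066 if n=="cage" else .008)))
# obstacles behind
X=B[...,0];Y=B[...,1];Z=B[...,2]
for lo in range(-160,161,40):
    print(lo,[ (int(np.nanmax(Z[k])) if (k:=(Y>lo)&(Y<=lo+40)&(X>x0)&(X<=x0+30)).any() else None) for x0 in range(60,300,30)])
st()
E
```

```text
cage [56.19095726 45.99044506 66.        ]
spacer [-108.56514038  -37.2026909     8.        ]
-160 [5, 6, 4, 34, 54, 56, 56, 55]
-120 [65, 8, 7, 49, 56, 56, 57, 56]
-80 [61, 3, 5, 19, 56, 55, 54, 54]
-40 [62, 4, 4, 5, 55, 55, 55, 55]
0 [69, 4, 6, 6, 55, 55, 56, 55]
40 [71, 5, 3, 5, 56, 57, 56, 55]
80 [61, 5, 9, 41, 183, 174, 52, 146]
120 [4, 5, 20, 184, 202, 175, 216, 217]
160 [23, 5, 14, 39, 161, 2, 213, 143]
t0.10 box mm [  -3.2 -800.3  218. ] F [-0.5 -0.  -0.2] w 0.0927 rot-to-go(tool) [-2.0000e-02 -7.0000e-02 -1.3791e+02]
```

View pics/z1.png

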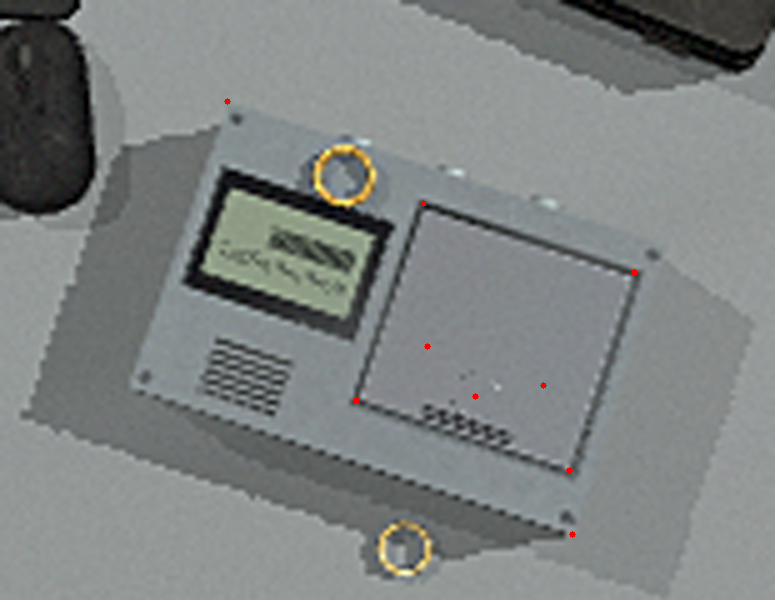

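The projected features match the picture to about 1 mm, and the space behind the flap is clear: the stand is at x>150, y>80. I'll turn the tool and close the fingers.

Call:
step_arm --claw 0 --series '[{"wz": -7.1},{"wz": -7.1},{"wz": -7.1},{"wz": -7.1},{"wz": -7.1},{"wz": -7.1},{"wz": -7.1},{"wz": -7.1},{"wz": -7.1},{"wz": -7.1},{"wz": -7.1},{"wz": -7.1}]'

```text
$.series[0]: bad value
```

Call:
step_arm --series '[{"wz": -7.1},{"wz": -7.1},{"wz": -7.1},{"wz": -7.1},{"wz": -7.1},{"wz": -7.1},{"wz": -7.1},{"wz": -3},{}]'

```text
$.series[0]: bad value
```

```bash
python3 -c "
from h import *;st()"
```

```text
t0.10 box mm [  -3.2 -800.3  218. ] F [-0.5 -0.  -0.2] w 0.0927 rot-to-go(tool) [-2.0000e-02 -7.0000e-02 -1.3791e+02]
```

Both calls were refused, perhaps because each row needs all six numbers.

Call:
step_arm --claw 0 --series '[{"x": 0,"y": 0,"z": 0,"wx": 0,"wy": 0,"wz": -7}]'

```text
t: 0.18
ee_pos: [0.2571, -0.624, 0.2182]
ee_rot: [0.968, 0.252, -0.0, -0.0]
contact_force: [-0.1, 1.1, 0.4]
width: 0.0899
```

Call:
step_arm --series '[{"x": 0,"y": 0,"z": 0,"wx": 0,"wy": 0,"wz": -7},{"x": 0,"y": 0,"z": 0,"wx": 0,"wy": 0,"wz": -7},{"x": 0,"y": 0,"z": 0,"wx": 0,"wy": 0,"wz": -7},{"x": 0,"y": 0,"z": 0,"wx": 0,"wy": 0,"wz": -7},{"x": 0,"y": 0,"z": 0,"wx": 0,"wy": 0,"wz": -7},{"x": 0,"y": 0,"z": 0,"wx": 0,"wy": 0,"wz": -7},{"x": 0,"y": 0,"z": 0,"wx": 0,"wy": 0,"wz": -7},{"x": 0,"y": 0,"z": 0,"wx": 0,"wy": 0,"wz": -7},{"x": 0,"y": 0,"z": 0,"wx": 0,"wy": 0,"wz": -7},{"x": 0,"y": 0,"z": 0,"wx": 0,"wy": 0,"wz": -7},{"x": 0,"y": 0,"z": 0,"wx": 0,"wy": 0,"wz": -7},{"x": 0,"y": 0,"z": 0,"wx": 0,"wy": 0,"wz": -7}]'

```text
t: 1.18
ee_pos: [0.2571, -0.624, 0.2182]
ee_rot: [0.547, 0.837, 0.0, -0.0]
contact_force: [-0.0, -0.4, -0.8]
width: 0.0109
```

Call:
step_arm --series '[{"x": 0,"y": 0,"z": 0,"wx": 0,"wy": 0,"wz": -7},{"x": 0,"y": 0,"z": 0,"wx": 0,"wy": 0,"wz": -7},{"x": 0,"y": 0,"z": 0,"wx": 0,"wy": 0,"wz": -7},{"x": 0,"y": 0,"z": 0,"wx": 0,"wy": 0,"wz": -7},{"x": 0,"y": 0,"z": 0,"wx": 0,"wy": 0,"wz": -7},{"x": 0,"y": 0,"z": 0,"wx": 0,"wy": 0,"wz": -7},{"x": 0,"y": 0,"z": 0,"wx": 0,"wy": 0,"wz": -4.9},{"x": 0,"y": 0,"z": 0,"wx": 0,"wy": 0,"wz": 0}]'

```text
t: 1.85
ee_pos: [0.2571, -0.624, 0.2183]
ee_rot: [0.169, 0.986, 0.0, -0.0]
contact_force: [0.8, 0.5, 0.4]
width: 0.0007
```

```bash
python3 -c "
from h import *;print(st()[0]['joints'])"
```

```text
t1.85 box mm [  -3.1 -800.3  218.3] F [0.8 0.5 0.4] w 0.0007 rot-to-go(tool) [ 0.02 -0.02  0.24]
[-1.21776999e+00  1.16264724e-01  1.44191702e+00 -4.68407190e-05
  1.58399623e+00 -2.44892015e+00]
```

Call:
step_arm --series '[{"x": 0,"y": 2,"z": 0,"wx": 0,"wy": 0,"wz": 0},{"x": 0.3,"y": 3.5,"z": 0,"wx": 0,"wy": 0,"wz": 0},{"x": 0.3,"y": 3.5,"z": 0,"wx": 0,"wy": 0,"wz": 0},{"x": 0.3,"y": 3.5,"z": 0,"wx": 0,"wy": 0,"wz": 0},{"x": 0.3,"y": 3.5,"z": 0,"wx": 0,"wy": 0,"wz": 0},{"x": 0.3,"y": 3.5,"z": 0,"wx": 0,"wy": 0,"wz": 0},{"x": 0.3,"y": 3.5,"z": 0,"wx": 0,"wy": 0,"wz": 0},{"x": 0.3,"y": 3.5,"z": 0,"wx": 0,"wy": 0,"wz": 0},{"x": 0.2,"y": 3.5,"z": 0,"wx": 0,"wy": 0,"wz": 0},{"x": 0,"y": 3.5,"z": 0,"wx": 0,"wy": 0,"wz": 0},{"x": 0,"y": 3.5,"z": 0,"wx": 0,"wy": 0,"wz": 0},{"x": 0,"y": 3.5,"z": 0,"wx": 0,"wy": 0,"wz": 0}]'

```text
t: 2.85
ee_pos: [0.3721, -0.2335, 0.2186]
ee_rot: [0.173, 0.985, -0.0, 0.0]
contact_force: [1.7, -0.3, 0.2]
width: 0.0006
```

Call:
step_arm --series '[{"x": 0,"y": 3.5,"z": 0,"wx": 0,"wy": 0,"wz": 0},{"x": 0,"y": 3.5,"z": 0,"wx": 0,"wy": 0,"wz": 0},{"x": 0,"y": 3.5,"z": 0,"wx": 0,"wy": 0,"wz": 0},{"x": 0,"y": 3.5,"z": 0,"wx": 0,"wy": 0,"wz": 0},{"x": 0,"y": 3.5,"z": 0.5,"wx": 0,"wy": 0,"wz": 0},{"x": 0,"y": 3.5,"z": 1.5,"wx": 0,"wy": 0,"wz": 0},{"x": 0,"y": 3.5,"z": 2,"wx": 0,"wy": 0,"wz": 0},{"x": 0,"y": 3.5,"z": 2,"wx": 0,"wy": 0,"wz": 0},{"x": 0,"y": 3.5,"z": 2,"wx": 0,"wy": 0,"wz": 0},{"x": 0,"y": 2,"z": 2,"wx": 0,"wy": 0,"wz": 0},{"x": 0,"y": 1,"z": 1,"wx": 0,"wy": 0,"wz": 0},{"x": 0,"y": 0,"z": 0,"wx": 0,"wy": 0,"wz": 0}]'

```text
t: 3.85
ee_pos: [0.4876, 0.0909, 0.1062]
ee_rot: [0.171, 0.985, -0.001, -0.002]
contact_force: [0.1, -0.2, 0.1]
width: 0.0006
```

```bash
python3 -c "
from h import *;print(st()[0]['joints'])
from cell import *
f=grab_frame('side');cv2.imwrite('pics/s1.png',cv2.resize(f['image'][150:330,180:420],None,fx=3.3,fy=3.3))
f=grab_frame('top');cv2.imwrite('pics/t1.png',cv2.resize(f['image'][180:330,200:370],None,fx=4,fy=4))
"
```

```text
t3.85 box mm [-27.1 -49.6 106.2] F [ 0.1 -0.2  0.1] w 0.0006 rot-to-go(tool) [-0.1  -0.2  -0.02]
[ 1.32759823e-01 -2.27335198e-01  1.95435838e+00  1.10546749e-04
  1.41841299e+00 -1.09387851e+00]
```

View pics/s1.png

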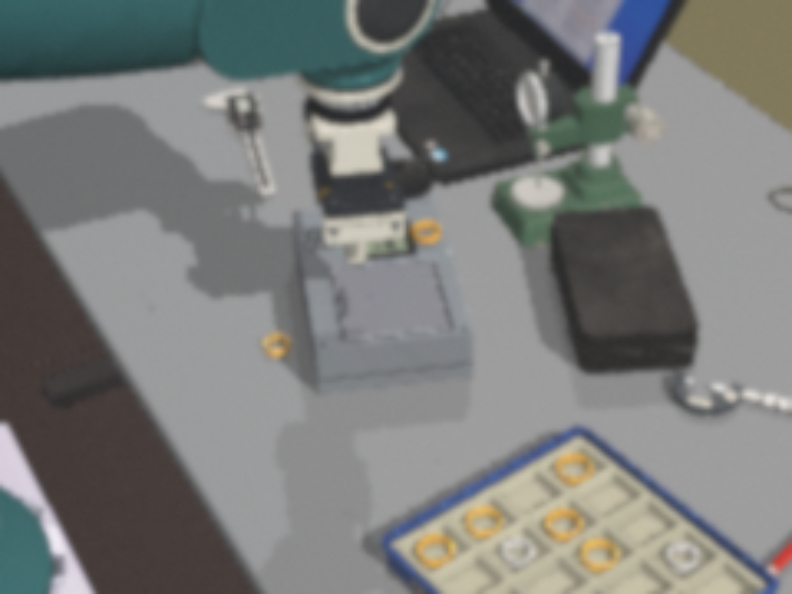

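View pics/t1.png

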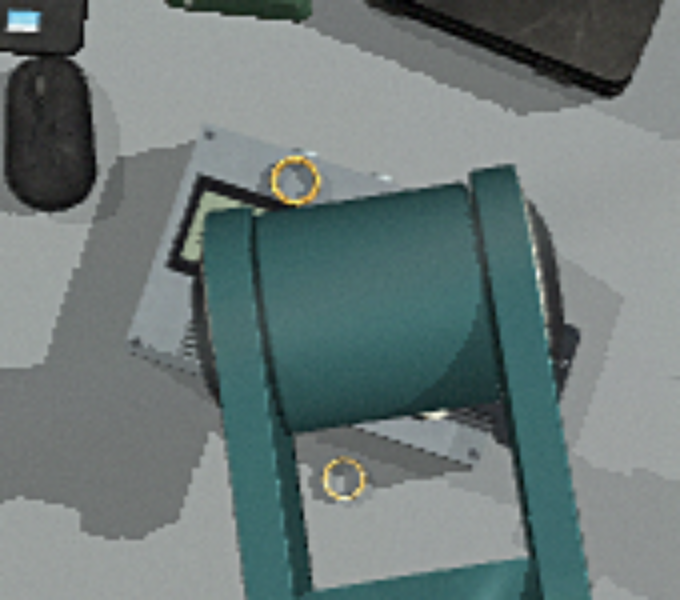

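The gripper is above the flap, over the pad, with the fingers shut. I'll descend to just above it.

Call:
step_arm --series '[{"x": -0.1,"y": 0,"z": 1.5,"wx": 0,"wy": 0,"wz": 0},{"x": 0,"y": 0,"z": 1.5,"wx": 0,"wy": 0,"wz": 0},{"x": 0,"y": 0,"z": 0.8,"wx": 0,"wy": 0,"wz": 0},{"x": 0,"y": 0,"z": 0.4,"wx": 0,"wy": 0,"wz": 0},{"x": 0,"y": 0,"z": 0.2,"wx": 0,"wy": 0,"wz": 0},{"x": 0,"y": 0,"z": 0,"wx": 0,"wy": 0,"wz": 0}]'

```text
t: 4.45
ee_pos: [0.4896, 0.0889, 0.0653]
ee_rot: [0.172, 0.985, 0.0, 0.0]
contact_force: [-0.2, 0.0, 0.8]
width: 0.0002
```

```bash
python3 -c "
from h import *;st()"
```

```text
t4.45 box mm [-24.6 -50.7  65.3] F [-0.2  0.   0.8] w 0.0002 rot-to-go(tool) [ 0.02  0.03 -0.06]
```

Call:
step_arm --series '[{"x": 0.1,"y": 0.1,"z": 0.2,"wx": 0,"wy": 0,"wz": 0},{"x": 0,"y": 0,"z": 0.2,"wx": 0,"wy": 0,"wz": 0},{"x": 0,"y": 0,"z": 0.2,"wx": 0,"wy": 0,"wz": 0},{"x": 0,"y": 0,"z": 0.2,"wx": 0,"wy": 0,"wz": 0},{"x": 0,"y": 0,"z": 0.2,"wx": 0,"wy": 0,"wz": 0},{"x": 0,"y": 0,"z": 0.1,"wx": 0,"wy": 0,"wz": 0},{"x": 0,"y": 0,"z": 0,"wx": 0,"wy": 0,"wz": 0}]'

```text
t: 5.03
ee_pos: [0.4889, 0.0907, 0.0536]
ee_rot: [0.171, 0.985, 0.0, 0.0]
contact_force: [0.5, 0.1, 1.9]
width: 0.0005
```

```bash
python3 -c "
from h import *;st()"
```

```text
t5.03 box mm [-25.9 -49.3  53.6] F [0.5 0.1 1.9] w 0.0005 rot-to-go(tool) [ 0.01  0.01 -0.01]
```

Call:
step_arm --series '[{"x": 0,"y": 0,"z": 0.1,"wx": 0,"wy": 0,"wz": 0},{"x": 0,"y": 0,"z": 0.1,"wx": 0,"wy": 0,"wz": 0},{"x": 0,"y": 0,"z": 0,"wx": 0,"wy": 0,"wz": 0}]'

```text
t: 5.28
ee_pos: [0.489, 0.0907, 0.052]
ee_rot: [0.171, 0.985, 0.0, 0.0]
contact_force: [-1.7, 0.5, 7.2]
width: 0.0004
```

Call:
step_arm --series '[{"x": 0,"y": 0,"z": 0.05,"wx": 0,"wy": 0,"wz": 0},{"x": 0,"y": 0,"z": 0,"wx": 0,"wy": 0,"wz": 0}]'

```text
t: 5.45
ee_pos: [0.489, 0.0907, 0.0517]
ee_rot: [0.171, 0.985, 0.0, 0.0]
contact_force: [-1.2, -0.6, 8.3]
width: 0.0005
```

The flap is at its stop. I'll release straight up, clear of the swing arc, then back off to the front (tool +x).

Call:
step_arm --series '[{"x": 0,"y": 0,"z": -2,"wx": 0,"wy": 0,"wz": 0},{"x": 0,"y": 0,"z": -4,"wx": 0,"wy": 0,"wz": 0},{"x": 1,"y": 0,"z": -4,"wx": 0,"wy": 0,"wz": 0},{"x": 3,"y": 0,"z": -3,"wx": 0,"wy": 0,"wz": 0},{"x": 3,"y": 0,"z": -1,"wx": 0,"wy": 0,"wz": 0},{"x": 0,"y": 0,"z": 0,"wx": 0,"wy": 0,"wz": 0},{"x": 0,"y": 0,"z": 0,"wx": 0,"wy": 0,"wz": 0},{"x": 0,"y": 0,"z": 0,"wx": 0,"wy": 0,"wz": 0},{"x": 0,"y": 0,"z": 0,"wx": 0,"wy": 0,"wz": 0},{"x": 0,"y": 0,"z": 0,"wx": 0,"wy": 0,"wz": 0},{"x": 0,"y": 0,"z": 0,"wx": 0,"wy": 0,"wz": 0},{"x": 0,"y": 0,"z": 0,"wx": 0,"wy": 0,"wz": 0}]'

```text
t: 6.45
ee_pos: [0.4235, 0.1139, 0.1901]
ee_rot: [0.171, 0.985, -0.0, -0.001]
contact_force: [0.2, -0.0, 0.1]
width: 0.0006
```

Call:
step_arm --series '[{"x": 0,"y": 0,"z": 0,"wx": 0,"wy": 0,"wz": 0},{"x": 0,"y": 0,"z": 0,"wx": 0,"wy": 0,"wz": 0},{"x": 0,"y": 0,"z": 0,"wx": 0,"wy": 0,"wz": 0},{"x": 0,"y": 0,"z": 0,"wx": 0,"wy": 0,"wz": 0},{"x": 0,"y": 0,"z": 0,"wx": 0,"wy": 0,"wz": 0},{"x": 0,"y": 0,"z": 0,"wx": 0,"wy": 0,"wz": 0},{"x": 0,"y": 0,"z": 0,"wx": 0,"wy": 0,"wz": 0},{"x": 0,"y": 0,"z": 0,"wx": 0,"wy": 0,"wz": 0},{"x": 0,"y": 0,"z": 0,"wx": 0,"wy": 0,"wz": 0},{"x": 0,"y": 0,"z": 0,"wx": 0,"wy": 0,"wz": 0}]'

```text
t: 7.28
ee_pos: [0.4233, 0.1141, 0.1906]
ee_rot: [0.171, 0.985, 0.0, 0.0]
contact_force: [-0.1, 0.5, 0.9]
width: 0.0003
```

```bash
cat > look.py <<'E'
import sys
from h import *
from cell import *
k=sys.argv[1]
st()
f=grab_frame('side');np.savez(f's{k}.npz',**f);cv2.imwrite(f'pics/s{k}.png',cv2.resize(f['image'][150:300,220:420],None,fx=4,fy=4,interpolation=cv2.INTER_CUBIC))
f=grab_frame('top');np.savez(f't{k}.npz',**f);cv2.imwrite(f'pics/t{k}.png',cv2.resize(f['image'][180:330,200:370],None,fx=4,fy=4,interpolation=cv2.INTER_CUBIC))
E
python3 look.py 2
```

```text
t7.28 box mm [-95.4 -49.4 190.6] F [-0.1  0.5  0.9] w 0.0003 rot-to-go(tool) [ 0.    0.   -0.01]
```

View pics/s2.png

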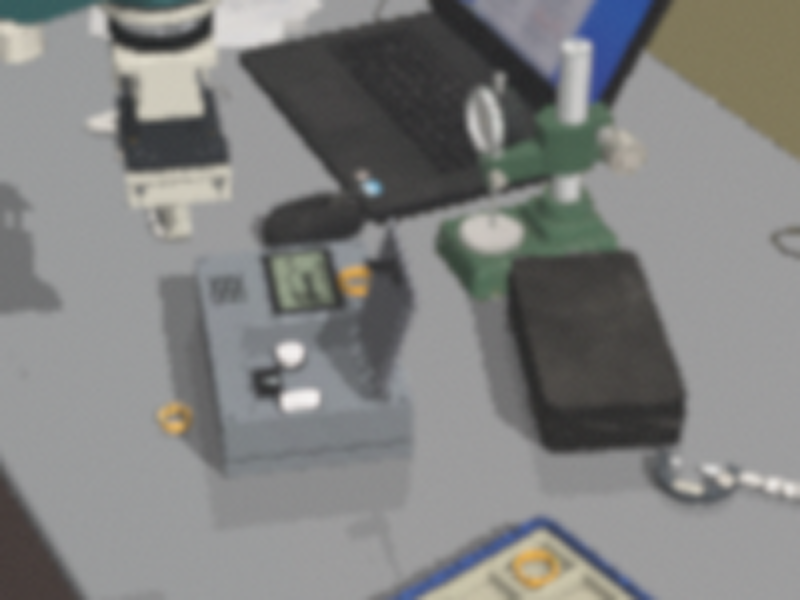

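View pics/t2.png

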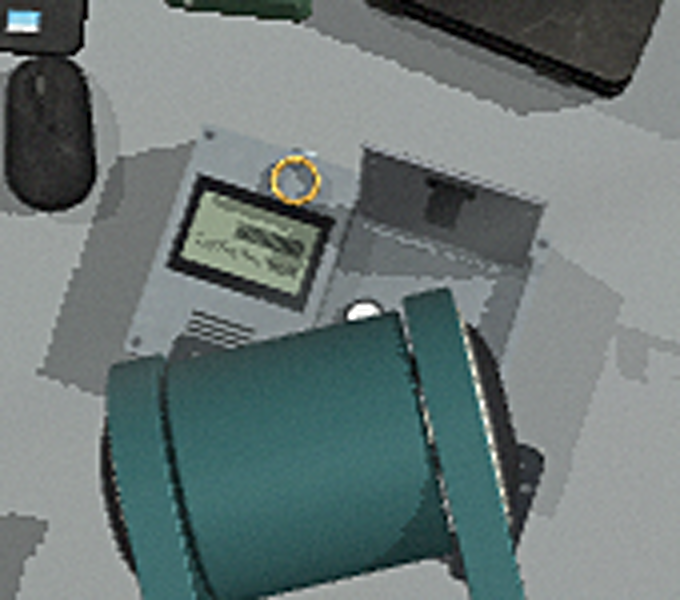

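The flap is open: round key at about (290,353) in the side crop, oblong key at (300,399), flap standing at (390,310). Next I'll check the key against the calibration.

Run:
```python
from h import *
f=np.load("s2.npz")
for p in [(-10,-19,48),(-10,-79,48)]:
    q=w2pix(f,b2w(p))[0];print((q-[219.5,149.5])*4)
    
f=np.load("t2.npz");q=w2pix(f,b2w((-10,-19,48)))[0];print((q-[199.5,179.5])*4)
```

```text
[291.49981054 350.1648841 ]
[301.74194338 395.58710394]
[363.17269628 318.90618973]
```

Call:
step_arm --series '[{"x": -1.5,"y": 0.5,"z": 0,"wx": 0,"wy": 0,"wz": 0},{"x": -3,"y": 1,"z": 0,"wx": 0,"wy": 0,"wz": 0},{"x": -2.8,"y": 1,"z": 1,"wx": 0,"wy": 0,"wz": 0},{"x": -1,"y": 0.5,"z": 3,"wx": 0,"wy": 0,"wz": 0},{"x": 0,"y": 0,"z": 3,"wx": 0,"wy": 0,"wz": 0},{"x": 0,"y": 0,"z": 3,"wx": 0,"wy": 0,"wz": 0},{"x": 0,"y": 0,"z": 1.5,"wx": 0,"wy": 0,"wz": 0},{"x": 0,"y": 0,"z": 0.8,"wx": 0,"wy": 0,"wz": 0},{"x": 0,"y": 0,"z": 0.4,"wx": 0,"wy": 0,"wz": 0},{"x": 0,"y": 0,"z": 0,"wx": 0,"wy": 0,"wz": 0},{"x": 0,"y": 0,"z": 0,"wx": 0,"wy": 0,"wz": 0}]'

```text
t: 8.3
ee_pos: [0.5122, 0.1144, 0.0648]
ee_rot: [0.171, 0.985, 0.0, 0.001]
contact_force: [0.6, 0.0, 1.0]
width: 0.0003
```

```bash
python3 look.py 3
```

```text
t8.30 box mm [-11.9 -19.1  64.8] F [0.6 0.  1. ] w 0.0003 rot-to-go(tool) [ 0.04  0.07 -0.01]
```

View pics/s3.png

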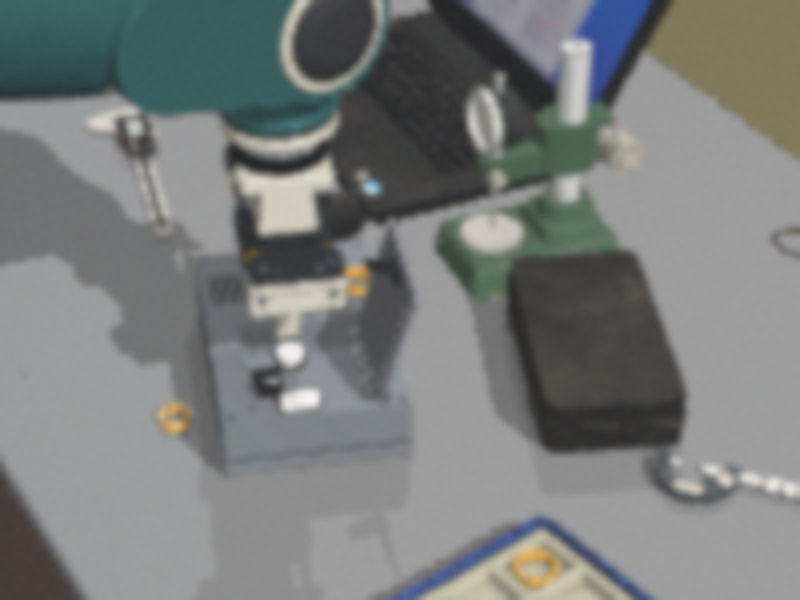

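The fingertip is above the round key and the gripper body is clear of the flap.

Call:
step_arm --series '[{"x": 0,"y": 0,"z": 0.5,"wx": 0,"wy": 0,"wz": 0},{"x": 0,"y": 0,"z": 0.5,"wx": 0,"wy": 0,"wz": 0},{"x": 0,"y": 0,"z": 0.3,"wx": 0,"wy": 0,"wz": 0},{"x": 0,"y": 0,"z": 0.2,"wx": 0,"wy": 0,"wz": 0},{"x": 0,"y": 0,"z": 0.2,"wx": 0,"wy": 0,"wz": 0},{"x": 0,"y": 0,"z": 0.1,"wx": 0,"wy": 0,"wz": 0},{"x": 0,"y": 0,"z": 0.1,"wx": 0,"wy": 0,"wz": 0},{"x": 0,"y": 0,"z": 0,"wx": 0,"wy": 0,"wz": 0}]'

```text
t: 9.07
ee_pos: [0.5115, 0.1143, 0.0446]
ee_rot: [0.171, 0.985, -0.0, -0.0]
contact_force: [-1.3, -0.6, 3.9]
width: 0.0006
```

Call:
step_arm --series '[{"x": 0,"y": 0,"z": 0.1,"wx": 0,"wy": 0,"wz": 0},{"x": 0,"y": 0,"z": 0.1,"wx": 0,"wy": 0,"wz": 0},{"x": 0,"y": 0,"z": 0,"wx": 0,"wy": 0,"wz": 0}]'

```text
t: 9.32
ee_pos: [0.5118, 0.1143, 0.0439]
ee_rot: [0.171, 0.985, -0.0, 0.0]
contact_force: [-9.5, -1.5, 17.0]
width: 0.0007
```

The key is at its stop: the force jumped from 3.9 to 17 N while z moved only 0.7 mm. I'll release straight up to z≈190.

Call:
step_arm --series '[{"x": 0,"y": 0,"z": -0.2,"wx": 0,"wy": 0,"wz": 0},{"x": 0,"y": 0,"z": -0.5,"wx": 0,"wy": 0,"wz": 0},{"x": 0,"y": 0,"z": -2,"wx": 0,"wy": 0,"wz": 0},{"x": 0,"y": 0,"z": -4,"wx": 0,"wy": 0,"wz": 0},{"x": 0,"y": 0,"z": -4,"wx": 0,"wy": 0,"wz": 0},{"x": 0,"y": 0,"z": -4,"wx": 0,"wy": 0,"wz": 0},{"x": 1,"y": 0,"z": -3,"wx": 0,"wy": 0,"wz": 0},{"x": 4,"y": 0,"z": -1,"wx": 0,"wy": 0,"wz": 0},{"x": 3,"y": 0,"z": 0,"wx": 0,"wy": 0,"wz": 0},{"x": 0,"y": 0,"z": 0,"wx": 0,"wy": 0,"wz": 0},{"x": 0,"y": 0,"z": 0,"wx": 0,"wy": 0,"wz": 0}]'

```text
t: 10.23
ee_pos: [0.4358, 0.1417, 0.2304]
ee_rot: [0.17, 0.985, 0.0, 0.001]
contact_force: [-0.7, -0.6, -0.4]
width: 0.0004
```

```bash
python3 look.py 4
python3 - <<'E'
from h import *
W=cloud(np.load("t4.npz"));B=w2b(W)
# flap: inner face points
k=(abs(B[...,1]+49)<40)&(B[...,2]>75)&(B[...,2]<165)&(B[...,0]>40)&(B[...,0]<110)
p=B[k];print(k.sum())
for z in range(75,165,10):
    q=p[(p[:,2]>z)&(p[:,2]<=z+10)&(abs(p[:,1]+49)>18)]
    if len(q):print(z,len(q),np.median(q,0).round(1))
a=cv2.absdiff(np.load("s4.npz")["image"],np.load("s2.npz")["image"]).max(2)
print([ (v,u) for v,u in np.argwhere(a>60) if v>205][:10])
E
```

```text
t10.23 box mm [-93.  -19.2 230.4] F [-0.7 -0.6 -0.4] w 0.0004 rot-to-go(tool) [0.07 0.1  0.07]
492
75 32 [ 57.6 -30.7  79.8]
85 30 [ 60.2 -69.1  90.7]
95 30 [ 63.  -68.   99.7]
105 29 [ 65.5 -26.2 109.4]
115 36 [ 68.5 -67.5 119.3]
125 41 [ 71.9 -68.3 130.1]
135 34 [ 75.  -67.5 139.7]
145 41 [ 78.1 -30.8 148.4]
[(np.int64(206), np.int64(26)), (np.int64(206), np.int64(27)), (np.int64(206), np.int64(28)), (np.int64(206), np.int64(29)), (np.int64(206), np.int64(32)), (np.int64(206), np.int64(33)), (np.int64(206), np.int64(34)), (np.int64(206), np.int64(35)), (np.int64(206), np.int64(36)), (np.int64(206), np.int64(37))]
```

View pics/s4.png

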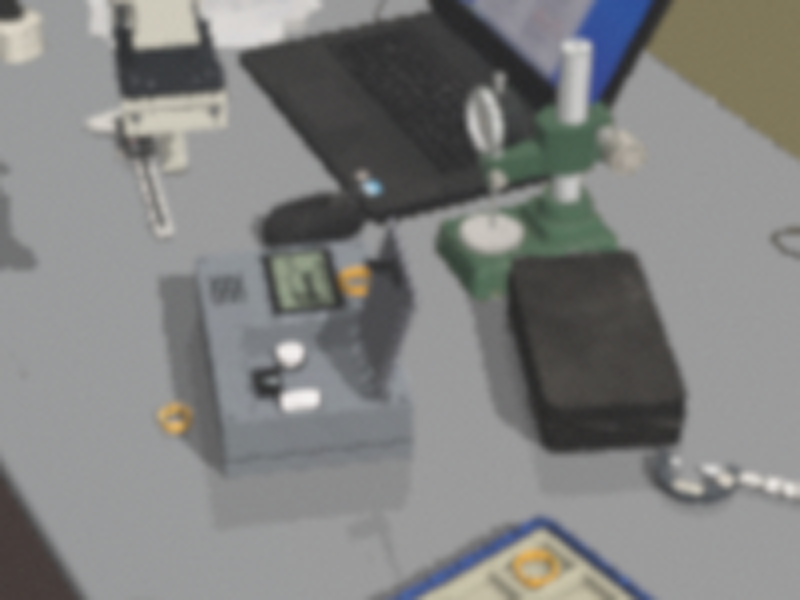

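The box hasn't moved and the key is back up. I'll go over the flap and behind it, to box (112,-49).

Call:
step_arm --series '[{"x": -1.5,"y": -0.5,"z": 0,"wx": 0,"wy": 0,"wz": 0},{"x": -3,"y": -1,"z": 0,"wx": 0,"wy": 0,"wz": 0},{"x": -3,"y": -1,"z": 0,"wx": 0,"wy": 0,"wz": 0},{"x": -3,"y": -0.5,"z": 0,"wx": 0,"wy": 0,"wz": 0},{"x": -3,"y": 0,"z": 0,"wx": 0,"wy": 0,"wz": 0},{"x": -3,"y": 0,"z": 0,"wx": 0,"wy": 0,"wz": 0},{"x": -2.5,"y": 0,"z": 0,"wx": 0,"wy": 0,"wz": 0},{"x": -1.5,"y": 0,"z": 0.5,"wx": 0,"wy": 0,"wz": 0},{"x": 0,"y": 0,"z": 2.5,"wx": 0,"wy": 0,"wz": 0},{"x": 0,"y": 0,"z": 3,"wx": 0,"wy": 0,"wz": 0},{"x": 0,"y": 0,"z": 3,"wx": 0,"wy": 0,"wz": 0},{"x": 0,"y": 0,"z": 1.5,"wx": 0,"wy": 0,"wz": 0}]'

```text
t: 11.33
ee_pos: [0.6184, 0.0431, 0.1196]
ee_rot: [0.172, 0.985, -0.001, -0.003]
contact_force: [0.4, 0.2, -0.0]
width: 0.0002
```

Call:
step_arm --series '[{"x": 0,"y": 0,"z": 0,"wx": 0,"wy": 0,"wz": 0}]'

```text
t: 11.42
ee_pos: [0.618, 0.0433, 0.1201]
ee_rot: [0.171, 0.985, -0.001, -0.003]
contact_force: [-0.3, 0.3, -0.2]
width: 0.0006
```

```bash
python3 look.py 5
```

```text
t11.42 box mm [111.8 -50.4 120.1] F [-0.3  0.3 -0.2] w 0.0006 rot-to-go(tool) [-0.13 -0.34 -0.05]
```

View pics/s5.png

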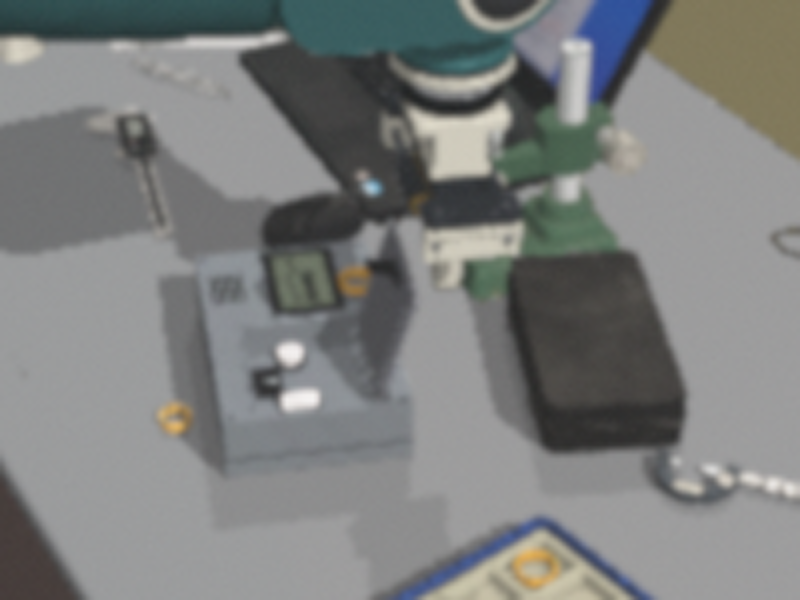

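The fingers are behind the flap. The pale 75 mm bar above the tip looks low, so I'll measure the gripper's profile from depth before pushing.

Run:
```python
from h import *
B=w2b(cloud(np.load("s5.npz")))
k=(B[...,0]>55)&(B[...,0]<175)&(B[...,1]>-150)&(B[...,1]<10)&(B[...,2]>100)&(B[...,2]<260)
p=B[k]
for z in range(100,260,8):
    q=p[(p[:,2]>z)&(p[:,2]<=z+8)]
    q=q[q[:,0]>88]
    if len(q)>3:print(z,len(q),"x",np.percentile(q[:,0],[2,98]).round(),"y",np.percentile(q[:,1],[2,98]).round())
```

```text
116 6 x [103. 118.] y [-60. -46.]
124 9 x [103. 117.] y [-66. -42.]
132 12 x [102. 117.] y [-70. -41.]
140 17 x [102. 120.] y [-71. -58.]
148 7 x [104. 120.] y [-71. -64.]
196 4 x [ 92. 128.] y [-135. -131.]
204 41 x [ 89. 145.] y [-139. -130.]
212 45 x [ 89. 145.] y [-140. -115.]
220 40 x [ 88. 147.] y [-142.  -28.]
228 58 x [ 88. 146.] y [-145.  -34.]
236 105 x [ 89. 145.] y [-146.  -21.]
244 185 x [ 89. 144.] y [-146.  -67.]
252 41 x [ 89. 132.] y [-94. -46.]
```

The finger is a slim 15 mm up to z≈204 (84 mm above the tip), so the push path is safe. I'll push the flap forward to just past vertical.

Call:
step_arm --series '[{"x": 0.7,"y": 0.1,"z": -0.4,"wx": 0,"wy": 0,"wz": 0},{"x": 1,"y": 0,"z": -0.4,"wx": 0,"wy": 0,"wz": 0},{"x": 1,"y": 0,"z": -0.3,"wx": 0,"wy": 0,"wz": 0},{"x": 1.2,"y": 0,"z": 0,"wx": 0,"wy": 0,"wz": 0},{"x": 1.2,"y": 0,"z": 0,"wx": 0,"wy": 0,"wz": 0},{"x": 1.2,"y": 0,"z": 0.1,"wx": 0,"wy": 0,"wz": 0},{"x": 1.2,"y": 0,"z": 0.2,"wx": 0,"wy": 0,"wz": 0},{"x": 0,"y": 0,"z": 0,"wx": 0,"wy": 0,"wz": 0}]'

```text
t: 12.18
ee_pos: [0.5467, 0.071, 0.1322]
ee_rot: [0.171, 0.985, 0.0, -0.0]
contact_force: [-0.2, -0.0, 0.1]
width: 0.0006
```

```bash
python3 look.py 6
```

```text
t12.18 box mm [ 35.3 -48.4 132.2] F [-0.2 -0.   0.1] w 0.0006 rot-to-go(tool) [-0.01 -0.04  0.04]
```

View pics/s6.png

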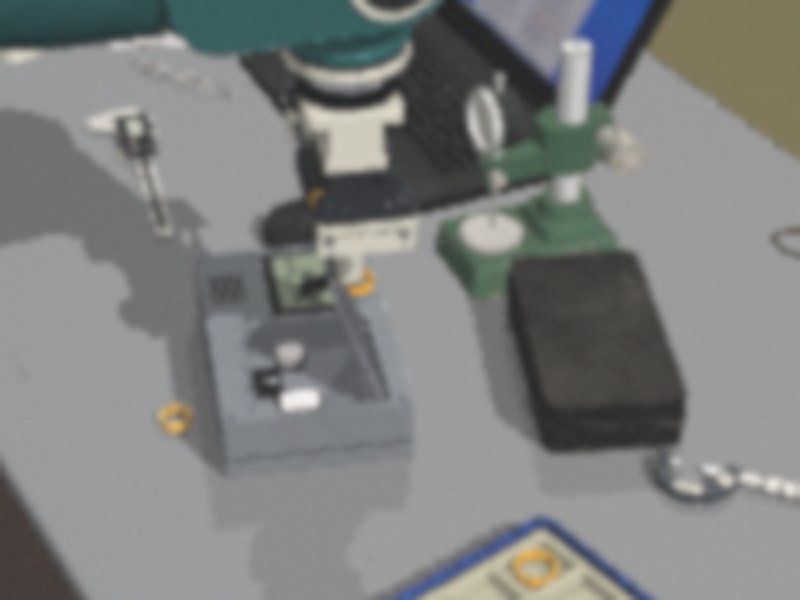

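The flap leans forward at about 70°, with the finger on its outer face. I'll continue the swing.

Call:
step_arm --series '[{"x": 1,"y": -0.1,"z": 0.6,"wx": 0,"wy": 0,"wz": 0},{"x": 1.1,"y": 0,"z": 0.7,"wx": 0,"wy": 0,"wz": 0},{"x": 1,"y": 0,"z": 1,"wx": 0,"wy": 0,"wz": 0},{"x": 0.9,"y": 0,"z": 1.1,"wx": 0,"wy": 0,"wz": 0},{"x": 0.8,"y": 0,"z": 1.3,"wx": 0,"wy": 0,"wz": 0},{"x": 0.5,"y": 0,"z": 0.7,"wx": 0,"wy": 0,"wz": 0},{"x": 0,"y": 0,"z": 0,"wx": 0,"wy": 0,"wz": 0}]'

```text
t: 12.87
ee_pos: [0.4977, 0.0871, 0.0771]
ee_rot: [0.171, 0.985, -0.0, -0.001]
contact_force: [-1.7, -0.6, 1.8]
width: 0.0007
```

```bash
python3 look.py 7
```

```text
t12.87 box mm [-16.3 -49.7  77.1] F [-1.7 -0.6  1.8] w 0.0007 rot-to-go(tool) [-0.05 -0.12 -0.  ]
```

View pics/s7.png

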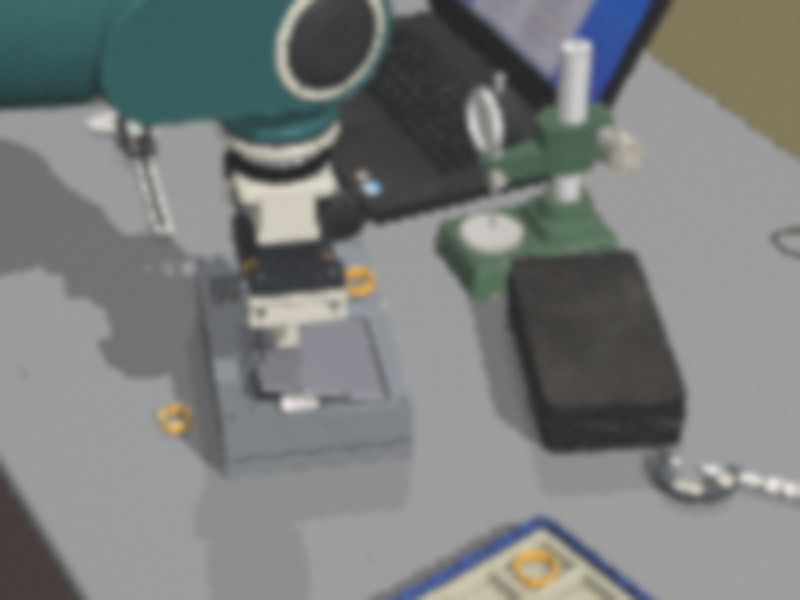

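The flap is nearly shut (about 14°). I'll continue down to flush over the pad, then press.

Call:
step_arm --series '[{"x": 0.4,"y": 0,"z": 0.6,"wx": 0,"wy": 0,"wz": 0},{"x": 0.3,"y": 0,"z": 0.6,"wx": 0,"wy": 0,"wz": 0},{"x": 0.2,"y": 0,"z": 0.4,"wx": 0,"wy": 0,"wz": 0},{"x": 0,"y": 0,"z": 0.2,"wx": 0,"wy": 0,"wz": 0},{"x": 0,"y": 0,"z": 0.2,"wx": 0,"wy": 0,"wz": 0},{"x": 0,"y": 0,"z": 0.2,"wx": 0,"wy": 0,"wz": 0},{"x": 0,"y": 0,"z": 0.1,"wx": 0,"wy": 0,"wz": 0},{"x": 0,"y": 0,"z": 0,"wx": 0,"wy": 0,"wz": 0}]'

```text
t: 13.63
ee_pos: [0.49, 0.0901, 0.0554]
ee_rot: [0.171, 0.985, -0.0, -0.0]
contact_force: [-1.1, 0.8, 2.7]
width: 0.0009
```

```bash
python3 -c "
from h import *;st()"
```

```text
t13.63 box mm [-24.5 -49.4  55.4] F [-1.1  0.8  2.7] w 0.0009 rot-to-go(tool) [-0.01 -0.03 -0.01]
```

Call:
step_arm --series '[{"x": 0,"y": 0,"z": 0.1,"wx": 0,"wy": 0,"wz": 0},{"x": 0,"y": 0,"z": 0.1,"wx": 0,"wy": 0,"wz": 0},{"x": 0,"y": 0,"z": 0.1,"wx": 0,"wy": 0,"wz": 0},{"x": 0,"y": 0,"z": 0.1,"wx": 0,"wy": 0,"wz": 0},{"x": 0,"y": 0,"z": 0,"wx": 0,"wy": 0,"wz": 0}]'

```text
t: 14.05
ee_pos: [0.4904, 0.0901, 0.052]
ee_rot: [0.171, 0.985, 0.0, 0.0]
contact_force: [-3.8, 0.7, 8.2]
width: 0.0004
```

It is at the stop: 8.2 N at z=52, the same as the first press. I'll release upward and retreat.

Call:
step_arm --series '[{"x": 0,"y": 0,"z": -0.3,"wx": 0,"wy": 0,"wz": 0},{"x": 0,"y": 0,"z": -0.5,"wx": 0,"wy": 0,"wz": 0},{"x": 0,"y": 0,"z": -2,"wx": 0,"wy": 0,"wz": 0},{"x": 0,"y": 0,"z": -4,"wx": 0,"wy": 0,"wz": 0},{"x": 0,"y": 0,"z": -4,"wx": 0,"wy": 0,"wz": 0},{"x": 2,"y": 0,"z": -4,"wx": 0,"wy": 0,"wz": 0},{"x": 4,"y": 0,"z": -2,"wx": 0,"wy": 0,"wz": 0},{"x": 4,"y": 0,"z": 0,"wx": 0,"wy": 0,"wz": 0},{"x": 0,"y": -4,"z": 0,"wx": 0,"wy": 0,"wz": 0},{"x": 0,"y": -4,"z": 0,"wx": 0,"wy": 0,"wz": 0},{"x": 0,"y": -4,"z": 0,"wx": 0,"wy": 0,"wz": 0},{"x": 0,"y": -4,"z": 0,"wx": 0,"wy": 0,"wz": 0}]'

```text
t: 15.05
ee_pos: [0.3448, -0.0288, 0.2159]
ee_rot: [0.17, 0.985, -0.0, 0.001]
contact_force: [0.5, -0.8, -0.5]
width: 0.0001
```

Call:
step_arm --series '[{"x": 0,"y": -3,"z": 0,"wx": 0,"wy": 0,"wz": 0},{"x": 0,"y": 0,"z": 0,"wx": 0,"wy": 0,"wz": 0},{"x": 0,"y": 0,"z": 0,"wx": 0,"wy": 0,"wz": 0},{"x": 0,"y": 0,"z": 0,"wx": 0,"wy": 0,"wz": 0},{"x": 0,"y": 0,"z": 0,"wx": 0,"wy": 0,"wz": 0},{"x": 0,"y": 0,"z": 0,"wx": 0,"wy": 0,"wz": 0},{"x": 0,"y": 0,"z": 0,"wx": 0,"wy": 0,"wz": 0},{"x": 0,"y": 0,"z": 0,"wx": 0,"wy": 0,"wz": 0},{"x": 0,"y": 0,"z": 0,"wx": 0,"wy": 0,"wz": 0},{"x": 0,"y": 0,"z": 0,"wx": 0,"wy": 0,"wz": 0}]'

```text
t: 15.88
ee_pos: [0.3359, -0.0562, 0.2154]
ee_rot: [0.171, 0.985, 0.0, -0.0]
contact_force: [-0.5, -0.0, -0.8]
width: 0.0003
```

```bash
python3 look.py 8
python3 - <<'E'
from h import *
f=np.load("t8.npz");B=w2b(cloud(f))
def med(x,y,r=6):
    k=(abs(B[...,0]-x)<r)&(abs(B[...,1]-y)<r)&(B[...,2]<170);return np.nanmedian(B[...,2][k]).round(1)
print("flap front",[med(-38,y) for y in(-95,-50,-5)],"mid",med(0,-49),"hinge",med(45,-49),"display side",med(0,60),med(-60,60))
for n,uv in dict(cage=(273.5,225),spacer=(285.5,299.5)).items(): pass
a=cv2.absdiff(f["image"],np.load("top0.npz")["image"]).max(2)
cv2.imwrite("pics/diff8.png",cv2.resize(a[100:330,180:520],None,fx=2.3,fy=2.3))
E
```

```text
t15.88 box mm [-120.3 -239.1  215.4] F [-0.5 -0.  -0.8] w 0.0003 rot-to-go(tool) [ 0.   -0.01  0.03]
flap front [np.float64(58.3), np.float64(57.7), np.float64(57.4)] mid 58.5 hinge 56.4 display side 56.8 56.6
```

View pics/s8.png

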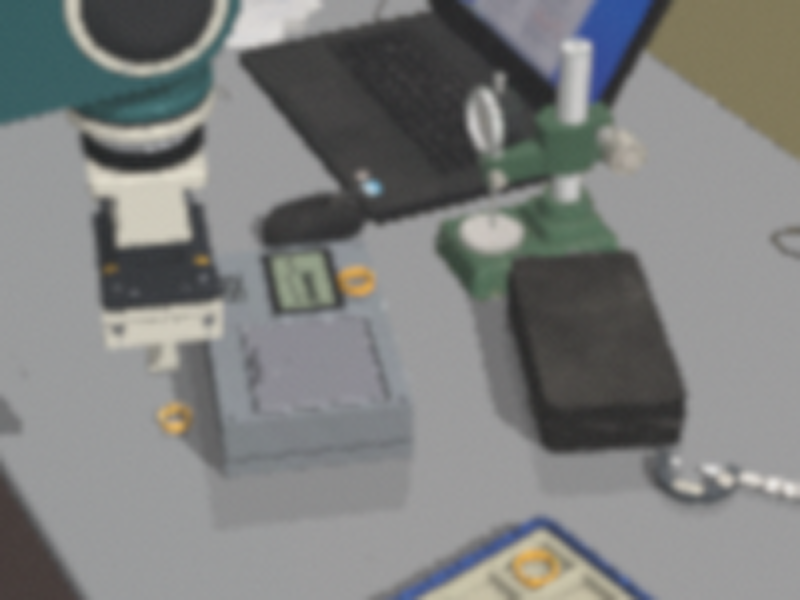

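View pics/t8.png

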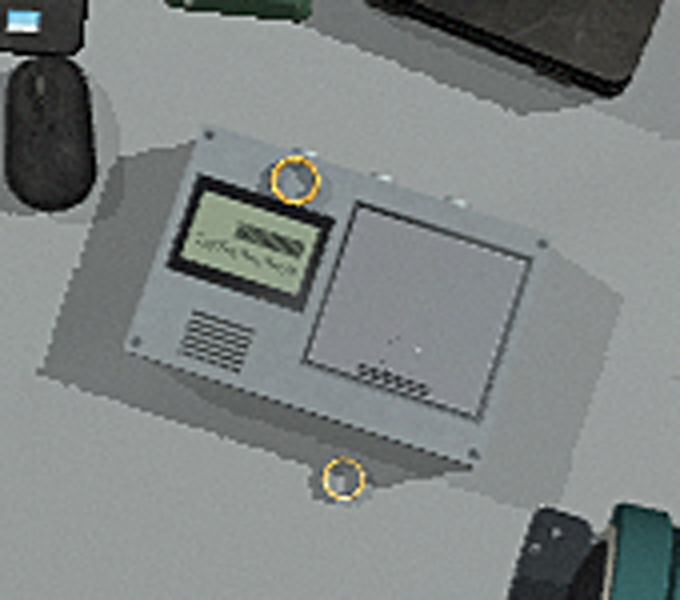

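View pics/diff8.png

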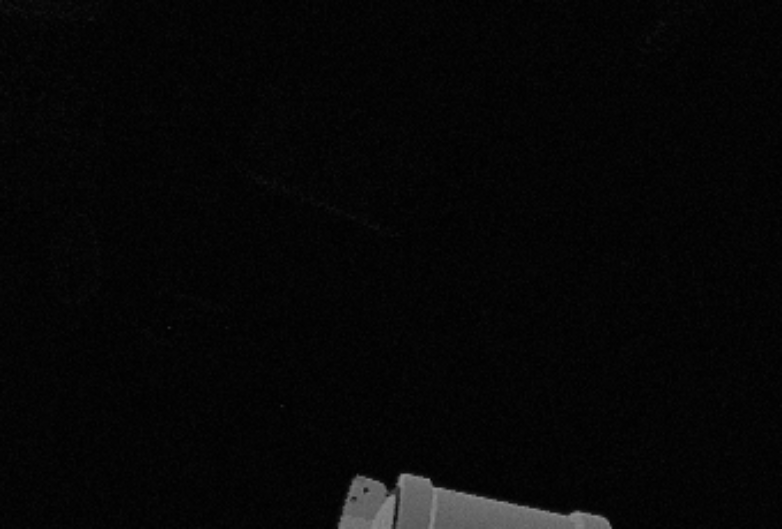

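The flap is shut and flush, about 1.8 s after release. The before/after difference image shows nothing else moved.

```bash
python3 -c "
from cell import *
print(hand_in())"
```

```text
the job is handed in; nothing more can be done
None
```

The gauge readout job is done and handed in at about 16 s of the 58 s allowed; the hand-in reports no verdict.

- **Flap release:** I pressed the pad with the shut fingertips until the flap hit its stop (about 8 N at z ≈ 52 mm). On release it popped fully open.
- **Round key:** I pressed it down to a fingertip height of 43.9 mm, against an expected 44 mm fully down, and let it come back. The force rose to 17 N at the stop, with about 10 N of sideways force that I did not explain. The box showed no movement afterwards.
- **Flap closing:** I swung the flap down from behind with the outside of the fingers and pressed it to the same stop (about 8 N at z ≈ 52 mm). I then withdrew the arm.

**Last checks:**
- About 1.8 s after release the flap was still shut. Its front edge measured 57–58 mm high, against about 57 mm for the fixed top beside it, which is within depth noise.
- The top-camera picture matched the first one everywhere around the box except for the arm. The box, both rings and the neighbouring things had not moved.
- The arm was touching nothing.
- I have no readout of the keys' travel. That the round key went fully down is judged from force and fingertip height. The fingers were never over the oblong key.

No check failed. The first two move calls were refused because each row needs all six numbers; no motion came from them.

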